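Tidy the rapid-test reading area

ROBOT

A 6-joint arm with a two-finger parallel gripper is mounted at the origin on the work surface. World frame = base frame: x ahead of the robot, y to its left, z up, the work surface at z = 0. Lengths are in m, angles in rad, forces in N, time in s.
With the tool pointing down it reaches from about 0.35 to 0.975 m from the base axis. Payload 17.4 kg.
Tool frame: the origin (TCP) lies on the centre line of the jaws, within the pads' length; the fingertips stand manip.tip_reach ahead of it and the grasp point (between the pads) lies 8 mm behind it (manip.tip_reach is the distance from the TCP to the fingertips, in m); x points along the fingers, z is the direction in which the jaws open and shut, and the axes are right-handed (so a half turn about x gives the same grasp; the last joint's range is limited). The gripper opens to 85 mm and grips with 20 to 120 N. Pads are 22 mm wide; open, the fingers measure 114 mm over their backs; the gripper's body (76 mm by 85 mm) begins 54 mm behind the grasp point. The pads swing forward as they close: fully open they stand 13 mm farther back than shut.
Start: joints at [-1.253, 0.116, 1.442, -0, 1.584, -0.038], TCP at [0.235, -0.633, 0.242] pointing down, gripper open.
Joint ranges: [-2.83, 2.83], [-0.83, 2.19], [0.07, 2.5], [-1.14, 4.28], [0.01, 3], [-2.97, 2.97]. Speed limits (rad/s): [1.89, 1.89, 2.22, 3.14, 3.14, 3.14].

INTERFACE

Orientations are given as a unit quaternion [w, x, y, z].
In Python, from plant import manip, eyes gives the robot as it stands.
- The arm moves only by the tool step_arm, never from a script. Its argument "series" is a list of rows, each a list of 5 numbers: the shift along the tool's x, y, z in m, then the turn about the tool's x in rad, then the closure, from -1 (fully open) to 1 (shut), so that 0 is half open. A call has 1 to 12 rows; each row is the pose to reach, as a shift and turn from the pose measured when the call began, along the tool's axes at that moment; what a row does not reach only later rows make up. A row lasts 1/12 s, in which the tool goes at most 41.7 mm and 7.16 degrees, less where a joint would pass 70% of its speed; a pose out of reach is approached as far as the arm can. A call with a gripper value outside its range is refused whole. The fingers move at their own pace and stop on an object; "force" is the grip in N (left out, the last holds). Time passes only in rows, so rows that repeat a pose let the fingers close. It gives the time, the measured TCP pose, the force and the opening at its end, in the units of the state.
- manip.get_state(): the state, without advancing time (a new reading comes with each control period).
- eyes.capture(name): name is "scene" or "side" or "wrist"; returns the picture (420x560x3 uint8, blue, green, red); there is no depth.
- eyes.get_calibration(name): a dict with "vfov" (degrees; the focal length in pixels is half the picture's height over the tangent of half this angle, whatever the lens; pixels are square), "cx", "cy" (the principal point, pixels), "k1" (the pictures are not rectified: a ray, as slopes to the right and down, at radius r is drawn at 1 + k1 r^2 times it, then the intrinsics apply), "R" (3x3) and "t" (3): a world point X has camera coordinates R X + t. Camera axes: x right, y down, z forward; pixel columns grow to the right and rows downward; lengths in m; the calibration is good to about 2 mm. A picture is of the moment at which its call begins: read the wrist's pose just before it. get_calibration takes no time and is no camera call; for the wrist camera it gives the pose at the moment of the call.
- manip.sign_off(): hands the job in, once; it reports no verdict.
Trained networks look in the newest picture that a camera, given by its name, has taken for a name from the list of things; names that differ only in an ending like _2 or _b are one class to them, and where a whole thing is asked for, a point or a joint stands for the part that bears it (a point fixed in the world has none). Each returns a list of dicts, best first, with "confidence" (0 to 1); they miss things now and then, are a little off and sometimes report something else, mostly with a low value. They report only what shows in the picture. A call takes as long as a camera call. They do not tell look-alikes from the thing itself.
- eyes.find_in(camera, target): "centre" ([x, y, z] in m, in world coordinates, good to about 4 mm: the middle of the surface that is visible of it).
- eyes.landmark_of(camera, target): "centre" ([x, y, z] in m, in world coordinates, good to about 4 mm: a listed point, or the origin of a listed thing).
The state is a dict: "time_s": time; "joint_pos": joint angles; "joint_velocities": joint speeds; "joint_efforts": joint torques, N m; "ee_pos": TCP position; "eef_rot": TCP orientation; "ft_force": force on the tool from outside, world axes, zero at the start; "moment": the same for the moment, N m; "finger_gap": finger opening in m.
Only numpy, scipy, OpenCV 4.12 (cv2) and the standard library are available. Lean on these libraries where they do the work, as an engineer would, in place of code of your own. Each camera call takes 0.05 s, during which the arm holds its last target.

TASK

Tidy up the red-bordered reading area after a batch of rapid tests: lay both flat test cassettes face up in the shallow rectangular steel tray, each flat on its floor and not on top of the other, stand the two small dropper bottles upright in the grey rack, one in each of its two square bays, and stand the lidded specimen cup upright inside the round steel dish. Let everything rest released, and leave the glass beaker standing where it is; nothing else needs moving.

Things in the scene. Friction and masses are not known exactly. Their poses are not given: they have to be found in the camera images.
- cassette_a: flat white rapid-test cassette, 70 long (own x) by 22 wide (own y) by 7 mm thick, 15 g, with a small reading window and a round sample well on its upper face. Loose, lying face up in the reading area, its length within 0.5 rad of world x. Origin: centre of its underside; z up out of its face. The two cassettes are interchangeable.
- cassette_b: flat white rapid-test cassette, 70 long (own x) by 22 wide (own y) by 7 mm thick, 15 g, with a small reading window and a round sample well on its upper face. Loose, lying face up in the reading area, its length within 0.5 rad of world x. Origin: centre of its underside; z up out of its face. The two cassettes are interchangeable.
- bottle_a: small white dropper bottle, standing: round body 28 mm in diameter and 46 mm tall (the part to grip), tapering neck, then a black cap 17 mm in diameter, 66 mm tall in all, 30 g. Loose, upright. Origin: centre of its underside; z up along its axis. The two bottles are interchangeable.
- bottle_b: small white dropper bottle, standing: round body 28 mm in diameter and 46 mm tall (the part to grip), tapering neck, then a black cap 17 mm in diameter, 66 mm tall in all, 30 g. Loose, upright. Origin: centre of its underside; z up along its axis. The two bottles are interchangeable.
- cup: lidded specimen cup, standing: pale round body 44 mm in diameter and 50 mm tall, with a white ribbed screw lid 51 mm in diameter and 14 mm tall on top (grip the lid), 64 mm tall in all, 60 g; the lid does not come off. Loose, upright. Origin: centre of its underside; z up along its axis.
- tray: shallow rectangular open steel tray, fixed to the table: outside 126 (own x) by 186 (own y) by 12 mm high, walls and floor 3 mm thick, so the inside is 120 by 180 mm. Origin: centre of its underside; z up; yaw within 0.25 rad of the world's axes.
- rack: low grey plastic rack with two open square bays side by side along its own y, fixed to the table: outside 64 (own x) by 123 (own y) by 22 mm high; each bay is 54 by 54 mm inside, centred 29.5 mm to either side of the origin along own y, with walls and floor 5 mm thick. Origin: centre of its underside; z up; yaw within 0.25 rad of the world's axes.
- dish: round open steel dish, fixed to the table: outside 82 mm in diameter and 14 mm high, wall 4 mm and floor 4 mm thick, so the inside is 74 mm across. Origin: centre of its underside; z up.
- beaker: empty clear glass beaker among the things in the reading area, 50 mm in diameter and 66 mm tall, 60 g, loose; it must be left where it stands. Origin: centre of its underside; z up.
There are look-alikes about, which are no part of the job. What is shaped like the bottle_b but blue is not meant. Leave any pink look-alike of the dish alone.

How it is judged:
By the outcome, as a careful person would: the job done as asked, in the order asked, and still so for the second after the job is handed in, with the robot touching nothing.
It also fails if it takes over 120 s, if anything falls off the work surface, if the arm or the gripper's body presses on something with over 40 N, if the wrist force passes 120 N, or if a joint passes its speed limit or range.

## Working session

There is one attempt and no reset: what is moved stays moved. The work goes in short steps, Python scripts to look and compute and a tool call to move; the robot and the scene stay as the last step left them, time stands still between calls to the robot, and variables do not carry over. Pictures are saved under pics/ and viewed, and the job is handed in when it is done.

Besides the shell and the picture viewer there is one more tool, called after "Call:" by a JSON object that holds its "name" and its "arguments". step_arm: Moves the arm, as the interface text tells. Its arguments: {"type":"object","properties":{"series":{"type":"array"},"force":{"type":"number"}},"required":["series"]}

```bash
mkdir -p pics; ls
python3 - <<'E'
from plant import manip, eyes
import cv2
print(manip.get_state(), manip.tip_reach)
for n in ["scene","side","wrist"]:
    im=eyes.capture(n); cv2.imwrite(f"pics/{n}0.png",im)
    c=eyes.get_calibration(n); print(n,c)
    for t in ["cassette_a","bottle_a","cup","tray","rack","dish","beaker"]:
        for k,f in (("f",eyes.find_in),("l",eyes.landmark_of)):
            if k=="f" and t not in("cassette_a","bottle_a","cup"): continue
            print(n,k,t,[([round(float(v),3) for v in d["centre"]],round(d["confidence"],2)) for d in f(n,t)])
E
```

```text
pics
{'time_s': 0.0, 'joint_pos': array([-1.25278547e+00,  1.16461784e-01,  1.44227427e+00,  1.86155104e-06,
        1.58404856e+00, -3.77670653e-02]), 'joint_velocities': array([-0.00055215, -0.00197896, -0.00066129, -0.0013124 ,  0.00071918,
       -0.00012348]), 'joint_efforts': array([-4.08092470e-03, -7.31985712e+01, -6.32490993e+01, -3.13575838e-04,
        6.31450501e-03,  2.68359474e-05]), 'ee_pos': array([ 0.23506706, -0.63253651,  0.24157291]), 'eef_rot': array([ 0.58024945,  0.4038875 ,  0.58092204, -0.40337954]), 'ft_force': array([-0.61213959,  0.50869741, -0.02538182]), 'moment': array([ 0.0916986 ,  0.01802516, -0.02226832]), 'finger_gap': 0.08537002604709462} 0.011
scene {'vfov': 52.35553466634471, 'cx': 271.6521198833656, 'cy': 219.46988335234553, 'k1': -0.11905879194481482, 'R': array([[ 0.40349704,  0.91492615,  0.01001409],
       [ 0.70178516, -0.30243875, -0.64500263],
       [-0.58710112,  0.26728439, -0.76411473]]), 't': array([-0.26226361, -0.39852056,  1.3564371 ])}
scene f cassette_a [([0.455, 0.268, 0.007], 0.49), ([0.444, -0.382, 0.009], 0.48)]
scene l ca
[... 1584 characters left out ...]
], 0.72)]
side l dish [([0.69, -0.373, -0.003], 0.83), ([0.63, -0.248, -0.002], 0.57), ([0.779, -0.243, -0.001], 0.54)]
side l beaker [([0.63, -0.014, -0.001], 0.25)]
wrist {'vfov': 68.92577494066059, 'cx': 282.06419032352653, 'cy': 207.40920160927726, 'k1': 0.004933137126630329, 'R': array([[ 3.48941710e-01, -9.37144418e-01,  1.49279353e-04],
       [-9.02628529e-01, -3.36047025e-01,  2.68950061e-01],
       [-2.51994884e-01, -9.39826380e-02, -9.63154111e-01]]), 't': array([-0.67419741, -0.03381272,  0.37764203])}
wrist f cassette_a []
wrist l cassette_a []
wrist f bottle_a []
wrist l bottle_a []
wrist f cup []
wrist l cup []
wrist l tray []
wrist l rack []
wrist l dish []
wrist l beaker []
```

View pics/scene0.png

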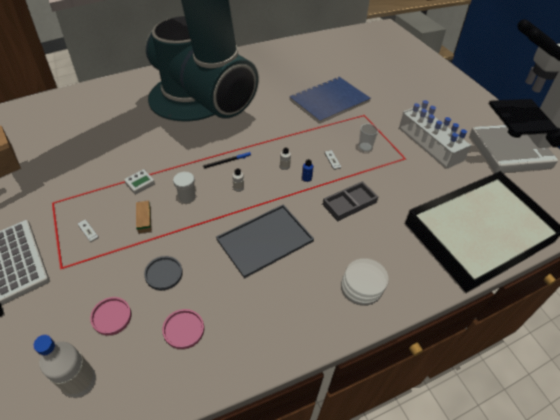

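View pics/side0.png

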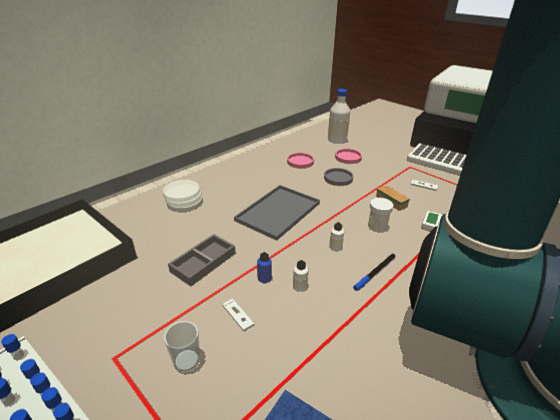

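View pics/wrist0.png

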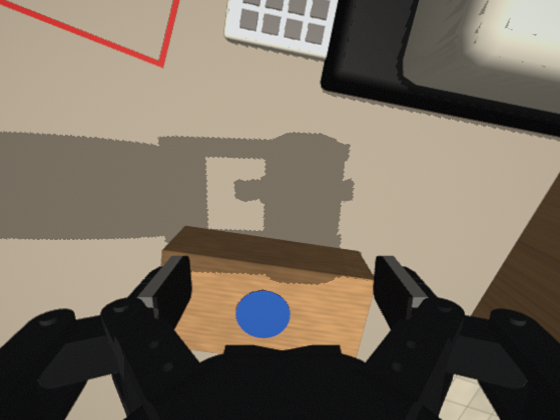

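```bash
cat > h.py <<'E'
import numpy as np, cv2
def proj(c,X):
    X=np.atleast_2d(X); p=X@np.array(c["R"]).T+np.array(c["t"])
    s=p[:,:2]/p[:,2:]; r2=(s**2).sum(1,keepdims=True); s=s*(1+c["k1"]*r2)
    f=210/np.tan(np.radians(c["vfov"])/2)
    return s*f+[c["cx"],c["cy"]]
def ortho(im,c,x0,x1,y0,y1,z,ppm=2000):
    # image: up=+x, left=+y
    h=int((x1-x0)*ppm); w=int((y1-y0)*ppm)
    r,q=np.mgrid[0:h,0:w]
    X=np.stack([x1-r/ppm,y1-q/ppm,np.full(r.shape,z)],-1).reshape(-1,3)
    uv=proj(c,X).astype(np.float32).reshape(h,w,2)
    return cv2.remap(im,uv[...,0],uv[...,1],cv2.INTER_CUBIC)
def grid(o,x1,y1,ppm,step=0.02):
    o=o.copy(); h,w=o.shape[:2]
    for k in np.arange(-60,60):
        v=k*step
        q=int(round((y1-v)*ppm)); r=int(round((x1-v)*ppm))
        if 0<=q<w: o[:4,q]=(0,255,0);cv2.putText(o,f"{v*1000:.0f}",(q,14),0,.3,(0,0,255),1)
        if 0<=r<h: o[r,:4]=(0,255,0);cv2.putText(o,f"{v*1000:.0f}",(5,r+3),0,.3,(0,0,255),1)
    return o
E
python3 - <<'E'
from h import *
from plant import eyes
S=[cv2.imread(f"pics/{n}0.png") for n in("scene","side")];C=[eyes.get_calibration(n) for n in("scene","side")]
def tile(x,y,z,hx,hy,ppm):
    return [grid(ortho(i,c,x-hx,x+hx,y-hy,y+hy,z,ppm),x+hx,y+hy,ppm) for i,c in zip(S,C)]
rows=[np.hstack(tile(*a)) for a in [(.444,-.384,.007,.045,.05,4000),(.456,.266,.007,.045,.05,4000)]]
cv2.imwrite("pics/cass.png",np.vstack(rows)[:600])
a=tile(.631,-.01,.012,.09,.12,1500);b=tile(.61,.229,.022,.09,.12,1500)
cv2.imwrite("pics/tr.png",np.vstack([np.hstack(a),np.hstack(b)]))
E
```

```text
Traceback (most recent call last):
ValueError: all the input array dimensions except for the concatenation axis must match exactly, but along dimension 1, the array at index 0 has size 720 and the array at index 1 has size 718
```

View pics/cass.png

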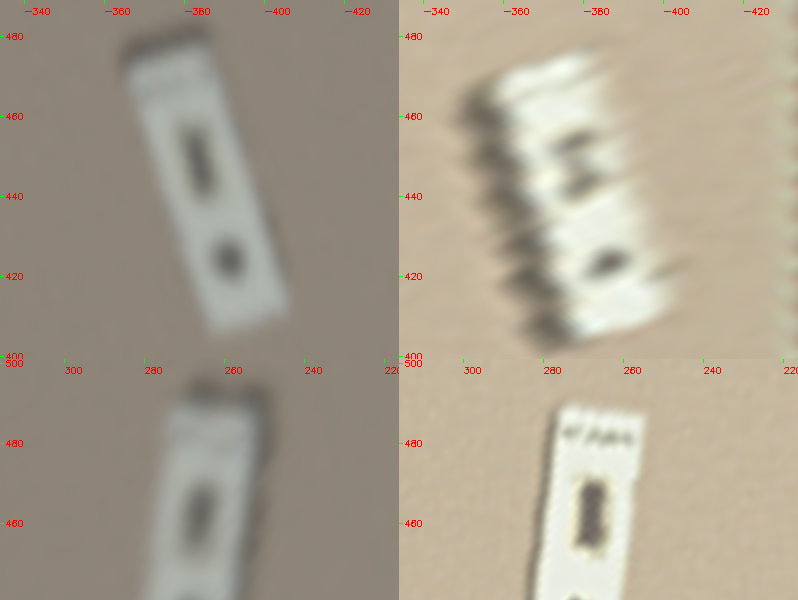

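Run:
```python
from h import *
from plant import eyes
S=[cv2.imread(f"pics/{n}0.png") for n in("scene","side")];C=[eyes.get_calibration(n) for n in("scene","side")]
def tile(x,y,z,hx,hy,ppm):
    o=[ortho(i,c,x-hx,x+hx,y-hy,y+hy,z,ppm) for i,c in zip(S,C)]
    return o,[grid(i,x+hx,y+hy,ppm)[:int(hx*2*ppm)-2,:int(2*hy*ppm)-2] for i in o]
for (x,y) in((.444,-.384),(.456,.266)):
    o,_=tile(x,y,.007,.05,.05,4000)
    for i in o:
        g=cv2.cvtColor(i,cv2.COLOR_BGR2GRAY); t,_=cv2.threshold(g,0,255,cv2.THRESH_OTSU)
        m=(g>(np.median(g)+np.percentile(g,98))/2).astype(np.uint8)
        cs,_=cv2.findContours(m,0,2); c=max(cs,key=cv2.contourArea)
        (q,r),wh,a=cv2.minAreaRect(c)
        b=cv2.boxPoints(((q,r),wh,a)); e=max([b[1]-b[0],b[2]-b[1]],key=np.linalg.norm)
        d=np.array([-e[1],-e[0]]); d*=np.sign(d[0])
        print(x+.05-r/4000,y+.05-q/4000,np.array(wh)/4,"yaw",np.arctan2(d[1],d[0]))
_,a=tile(.631,-.01,.012,.09,.125,1500);_,b=tile(.61,.229,.022,.09,.125,1500)
mw=min(i.shape[1] for i in a+b)
cv2.imwrite("pics/tr.png",np.vstack([np.hstack([i[:,:mw] for i in a]),np.hstack([i[:,:mw] for i in b])]))
```

```text
0.4409999961853027 -0.386125 [68.8585968 21.1082058] yaw 0.32175037
0.44025473022460937 -0.38042162322998047 [69.2388382  23.82095528] yaw 0.29849893
0.45300328063964845 0.2678995590209961 [21.01403046 69.45202637] yaw -0.13255154
0.4537216110229492 0.26953711318969725 [21.11315727 69.55116272] yaw -0.13255148
```

View pics/tr.png

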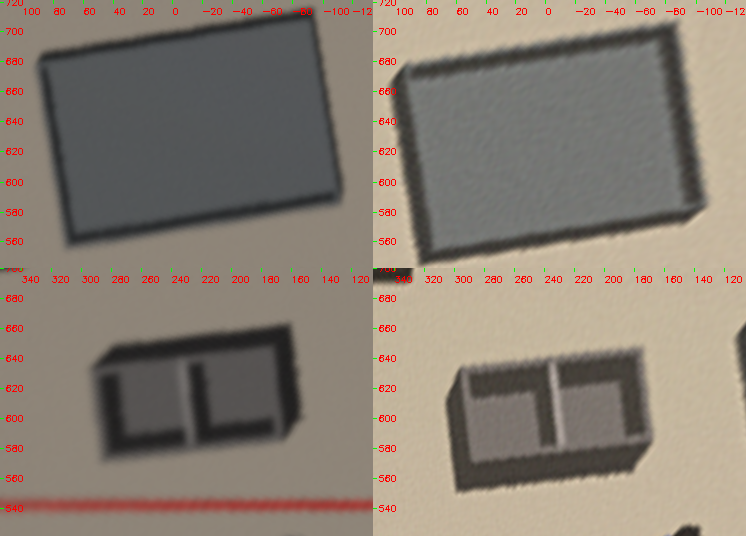

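```bash
cat >> h.py <<'E'
from scipy.spatial.transform import Rotation as Ro
def go(x,y,z,yaw_jaw=None):
    """tool deltas to get there; yaw_jaw: direction (rad) of tool z mod pi; returns dx,dy,dz,turn"""
    from plant import manip
    s=manip.get_state(); q=s["eef_rot"]; R=Ro.from_quat([q[1],q[2],q[3],q[0]]).as_matrix()
    d=R.T@(np.array([x,y,z])-s["ee_pos"])
    cur=np.arctan2(R[1,2],R[0,2]); t=0
    if yaw_jaw is not None:
        t=(yaw_jaw-cur+np.pi/2)%np.pi-np.pi/2; t=-t
    print("delta",np.round(d,4),"turn",round(t,3),"j6",round(s["joint_pos"][5],2),"pos",np.round(s["ee_pos"],4),"axis",np.round(R[:,0],3),"F",np.round(s["ft_force"],1),"gap",round(s["finger_gap"],4),"t",round(s["time_s"],2))
E
python3 -c "
from h import *
go(.441,-.384,.15,.30+1.5708)"
```

```text
delta [ 0.0923  0.2796 -0.1614] turn 0.056 j6 -0.04 pos [ 0.2351 -0.6327  0.2423] axis [-0.  0. -1.] F [ 0.6 -0.5 -0.6] gap 0.0852 t 1.65
```

Call:
{"name": "step_arm", "arguments": {"series": [[0,0.14,-0.08,0.05,-0.2],[0,0.14,-0.08,0.05,-0.2],[0,0.14,-0.08,0.05,-0.2],[0,0.14,-0.08,0.05,-0.2],[0.09,0.28,-0.161,0.056,-0.2],[0.09,0.28,-0.161,0.056,-0.2],[0.09,0.28,-0.161,0.056,-0.2],[0.09,0.28,-0.161,0.056,-0.2],[0.09,0.28,-0.161,0.056,-0.2],[0.09,0.28,-0.161,0.056,-0.2],[0.09,0.28,-0.161,0.056,-0.2]], "force": 30}}

```text
time_s: 2.57
ee_pos: [0.4418, -0.3836, 0.152]
eef_rot: [0.569, 0.419, 0.57, -0.419]
ft_force: [-0.3, -1.0, -0.1]
finger_gap: 0.0514
```

```bash
cat >> h.py <<'E'
def wlook(name,x,y,z,hx=.06,hy=.07,ppm=4000):
    from plant import eyes
    c=eyes.get_calibration("wrist"); im=eyes.capture("wrist"); cv2.imwrite(f"pics/{name}_w.png",im)
    o=ortho(im,c,x-hx,x+hx,y-hy,y+hy,z,ppm)
    cv2.imwrite(f"pics/{name}_o.png",grid(o,x+hx,y+hy,ppm)); return o,im,c
def cass(o,x,y,hx=.06,hy=.07,ppm=4000):
    g=cv2.cvtColor(o,cv2.COLOR_BGR2GRAY)
    m=(g>(np.median(g)+np.percentile(g,97))/2).astype(np.uint8)
    cs,_=cv2.findContours(m,0,2); c=max(cs,key=cv2.contourArea)
    (q,r),wh,a=cv2.minAreaRect(c)
    b=cv2.boxPoints(((q,r),wh,a)); e=max([b[1]-b[0],b[2]-b[1]],key=np.linalg.norm)
    d=np.array([-e[1],-e[0]]); d*=np.sign(d[0]); yaw=np.arctan2(d[1],d[0])
    X=(x+hx-r/ppm,y+hy-q/ppm,yaw); print("cass",np.round(X,4),np.array(wh)/ppm); return X
E
python3 - <<'E'
from h import *
o,im,c=wlook("c1",.441,-.384,.007)
X=cass(o,.441,-.384)
go(X[0],X[1],.014,X[2]+np.pi/2)
E
```

```text
cass [ 0.4009 -0.3548 -3.1416] [0.03925 0.0815 ]
delta [ 0.1387 -0.0301 -0.0405] turn 0.3 j6 0.51 pos [ 0.4416 -0.3845  0.1527] axis [ 0. -0. -1.] F [-0.4  0.7  0.8] gap 0.0515 t 2.62
```

View pics/c1_w.png

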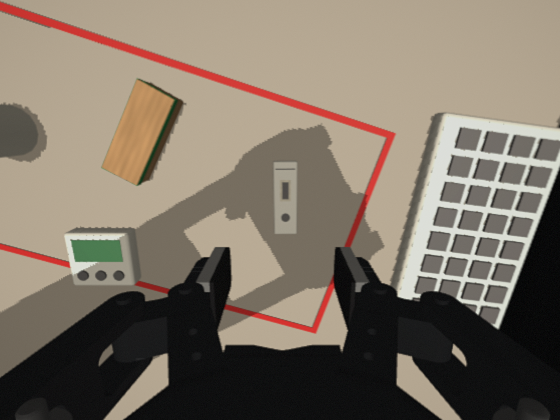

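View pics/c1_o.png

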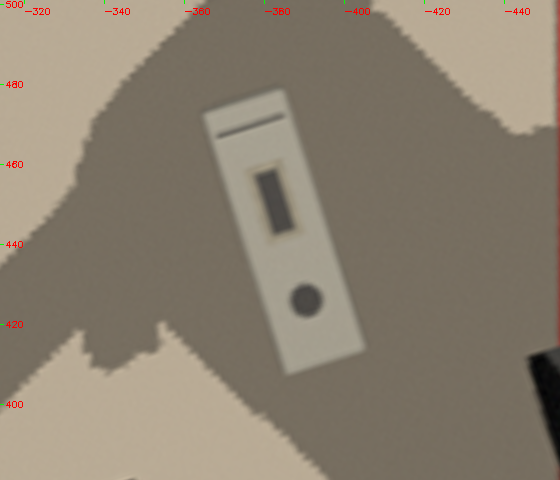

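Run:
```python
from h import *
go(.4431,-.3853,.0135,.305+np.pi/2)
```

```text
delta [0.1393 0.0012 0.0012] turn -0.005 j6 0.51 pos [ 0.4416 -0.3845  0.1527] axis [ 0. -0. -1.] F [-0.4  0.7  0.8] gap 0.0515 t 2.62
```

Call:
{"name": "step_arm", "arguments": {"series": [[0.04,0.001,0.001,-0.005,-0.2],[0.08,0.001,0.001,-0.005,-0.2],[0.115,0.001,0.001,-0.005,-0.2],[0.13,0.001,0.001,-0.005,-0.2],[0.1385,0.001,0.001,-0.005,-0.2],[0.1385,0.001,0.001,-0.005,-0.2],[0.1385,0.001,0.001,-0.005,-0.2]]}}

```text
time_s: 3.2
ee_pos: [0.443, -0.3863, 0.0156]
eef_rot: [0.571, 0.418, 0.569, -0.419]
ft_force: [0.2, 0.4, 0.4]
finger_gap: 0.0515
```

Call:
{"name": "step_arm", "arguments": {"series": [[0,0,0,0,0.7],[0,0,0,0,0.7],[0,0,0,0,0.7],[0,0,0,0,0.7],[0,0,0,0,0.7],[0,0,0,0,0.7]], "force": 30}}

```text
time_s: 3.7
ee_pos: [0.4436, -0.387, 0.0175]
eef_rot: [0.572, 0.418, 0.568, -0.419]
ft_force: [-1.5, -0.6, 8.5]
finger_gap: 0.0192
```

Call:
{"name": "step_arm", "arguments": {"series": [[0,0,0,0,1],[0,0,0,0,1],[0,0,0,0,1]]}}

```text
time_s: 3.95
ee_pos: [0.4438, -0.3871, 0.0179]
eef_rot: [0.572, 0.418, 0.568, -0.419]
ft_force: [1.0, 0.8, -0.0]
finger_gap: 0.0001
```

Run:
```python
from h import *
o,im,c=wlook("c1g",.441,-.384,.007)
cv2.imwrite("pics/c1g_crop.png",cv2.resize(im[150:400,130:430],None,fx=2,fy=2))
go(.4431,-.3853,.0135)
```

```text
delta [ 0.0042 -0.0001 -0.0018] turn 0 j6 0.51 pos [ 0.4437 -0.387   0.0177] axis [ 0.003 -0.004 -1.   ] F [ 0.  -0.6  0.1] gap 0.0001 t 4.0
```

View pics/c1g_crop.png

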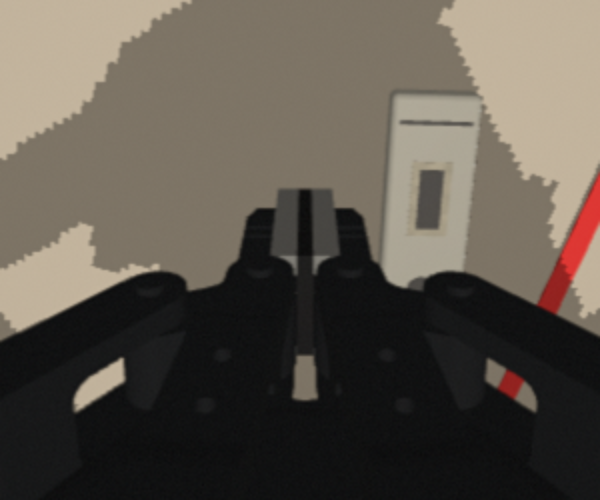

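Call:
{"name": "step_arm", "arguments": {"series": [[-0.03,0,0,0,1],[-0.07,0,0,0,-0.3],[-0.1,0,0,0,-0.3],[-0.1,0,0,0,-0.3],[-0.1,0,0,0,-0.3],[-0.1,0,0,0,-0.3]]}}

```text
time_s: 4.5
ee_pos: [0.4432, -0.3864, 0.1171]
eef_rot: [0.572, 0.418, 0.569, -0.419]
ft_force: [-0.4, -0.1, 0.6]
finger_gap: 0.0554
```

Run:
```python
from h import *
o,im,c=wlook("c1b",.441,-.384,.007)
go(.4431,-.3853,.1)
```

```text
delta [ 0.0164  0.0004 -0.0009] turn 0 j6 0.51 pos [ 0.443  -0.3862  0.1164] axis [ 0.002 -0.003 -1.   ] F [0.4 0.1 0.4] gap 0.0554 t 4.55
```

View pics/c1b_o.png

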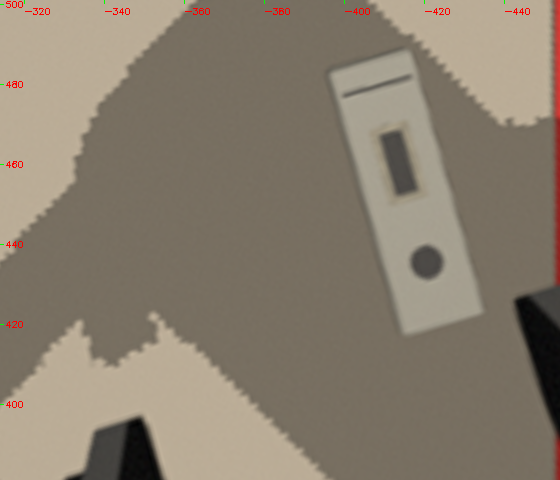

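Run:
```python
from h import *
go(.453,-.4156,.009,.276+np.pi/2)
```

```text
delta [0.1075 0.0006 0.0307] turn 0.029 j6 0.51 pos [ 0.443  -0.3862  0.1164] axis [ 0.002 -0.003 -1.   ] F [0.4 0.1 0.4] gap 0.0554 t 4.55
```

Call:
{"name": "step_arm", "arguments": {"series": [[0.03,0.001,0.031,0.029,0.15],[0.06,0.001,0.031,0.029,0.15],[0.085,0.001,0.031,0.029,0.15],[0.095,0.001,0.031,0.029,0.15],[0.102,0.001,0.031,0.029,0.15],[0.105,0.001,0.031,0.029,0.15],[0.107,0.001,0.031,0.029,0.15],[0.107,0.001,0.031,0.029,0.15]]}}

```text
time_s: 5.22
ee_pos: [0.4538, -0.4161, 0.0105]
eef_rot: [0.566, 0.426, 0.562, -0.427]
ft_force: [0.5, -0.8, 0.6]
finger_gap: 0.0364
```

Run:
```python
from h import *
o,im,c=wlook("c1c",.441,-.384,.007)
cv2.imwrite("pics/c1c_crop.png",cv2.resize(im[150:400,130:430],None,fx=2,fy=2))
go(.453,-.4156,.009,.276+np.pi/2)
```

```text
delta [ 0.0017 -0.0007 -0.0007] turn -0.0 j6 0.51 pos [ 0.4539 -0.4161  0.0108] axis [ 0.003 -0.004 -1.   ] F [0.4 0.2 0.1] gap 0.0361 t 5.27
```

View pics/c1c_crop.png

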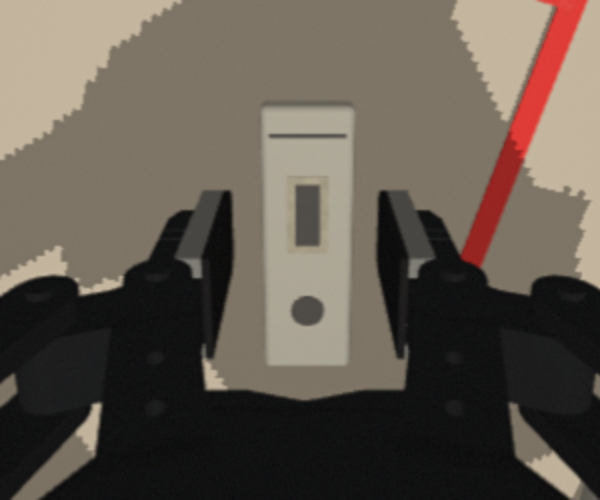

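Call:
{"name": "step_arm", "arguments": {"series": [[0.002,0,0,0,0.3],[0.003,0,0,0,0.3],[0.003,0,0,0,0.3]]}}

```text
time_s: 5.52
ee_pos: [0.4546, -0.4164, 0.0105]
eef_rot: [0.566, 0.426, 0.562, -0.427]
ft_force: [-8.3, 9.2, 21.0]
finger_gap: 0.0301
```

Call:
{"name": "step_arm", "arguments": {"series": [[0,0,0,0,0.6],[0,0,0,0,0.6],[0,0,0,0,0.6],[0,0,0,0,0.6]]}}

```text
time_s: 5.85
ee_pos: [0.4551, -0.4168, 0.0118]
eef_rot: [0.567, 0.426, 0.561, -0.427]
ft_force: [-1.3, 2.1, 9.6]
finger_gap: 0.0209
```

Call:
{"name": "step_arm", "arguments": {"series": [[0,0,0,0,0.8],[0,0,0,0,0.8],[-0.01,0,0,0,0.8],[-0.04,0,0,0,0.8],[-0.08,0,0,0,0.8],[-0.08,0,0,0,0.8],[-0.08,0,0,0,0.8]], "force": 40}}

```text
time_s: 6.43
ee_pos: [0.4554, -0.4172, 0.0951]
eef_rot: [0.569, 0.426, 0.559, -0.427]
ft_force: [0.5, 0.1, -0.5]
finger_gap: 0.0204
```

Run:
```python
from h import *
o,im,c=wlook("c1d",.441,-.384,.007)
cv2.imwrite("pics/c1d_crop.png",cv2.resize(im[150:400,130:430],None,fx=2,fy=2))
# tray targets: center (.633,-.011) yaw .163 ; slot at own y=-40mm
yw=.163
x=.633+.040*np.sin(yw); y=-.011-.040*np.cos(yw); print(x,y)
go(x,y,.12,yw+np.pi/2)
```

```text
0.6394911666836184 -0.05046979547813091
delta [-0.0284  0.2776 -0.3017] turn 0.113 j6 0.51 pos [ 0.4548 -0.4166  0.093 ] axis [ 0.007 -0.007 -1.   ] F [-0.7 -0.5 -0.7] gap 0.0205 t 6.48
```

View pics/c1d_crop.png

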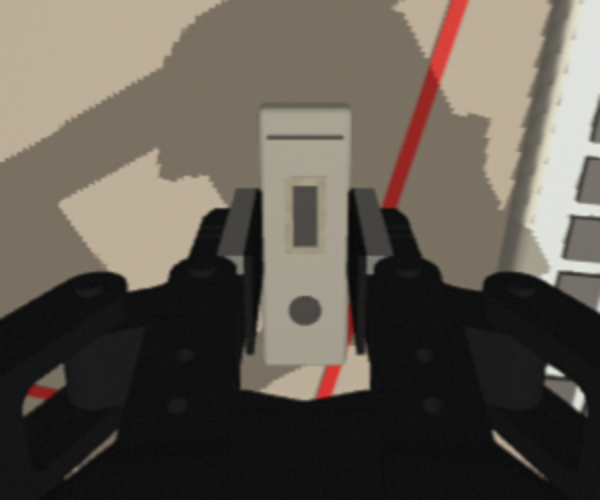

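Call:
{"name": "step_arm", "arguments": {"series": [[-0.028,0.278,-0.302,0.113,0.8],[-0.028,0.278,-0.302,0.113,0.8],[-0.028,0.278,-0.302,0.113,0.8],[-0.028,0.278,-0.302,0.113,0.8],[-0.028,0.278,-0.302,0.113,0.8],[-0.028,0.278,-0.302,0.113,0.8],[-0.028,0.278,-0.302,0.113,0.8],[-0.028,0.278,-0.302,0.113,0.8],[-0.028,0.278,-0.302,0.113,0.8],[-0.028,0.278,-0.302,0.113,0.8],[-0.028,0.278,-0.302,0.113,0.8],[-0.028,0.278,-0.302,0.113,0.8]]}}

```text
time_s: 7.48
ee_pos: [0.6397, -0.0484, 0.1183]
eef_rot: [0.543, 0.456, 0.537, -0.458]
ft_force: [-1.0, -0.5, -1.0]
finger_gap: 0.0202
```

Run:
```python
from h import *
o,im,c=wlook("t1",.633,-.011,.012,.09,.12,2500)
go(.6395,-.0505,.0165,.163+np.pi/2)
```

```text
delta [ 1.018e-01 -3.000e-04  1.000e-04] turn 0.001 j6 1.29 pos [ 0.6393 -0.0496  0.1183] axis [ 0.005 -0.007 -1.   ] F [-0.7 -0.5 -0.5] gap 0.0205 t 7.53
```

View pics/t1_o.png

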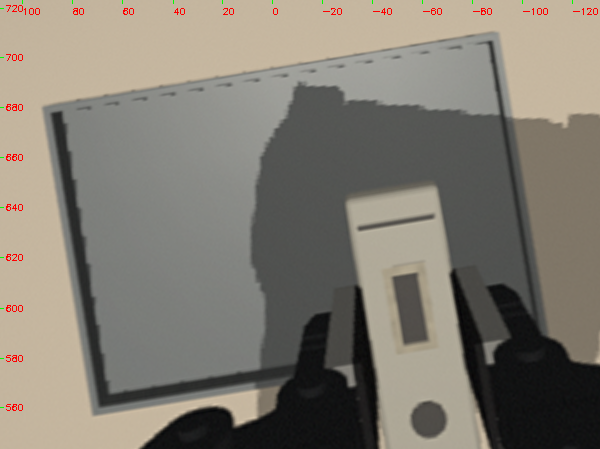

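View pics/t1_w.png

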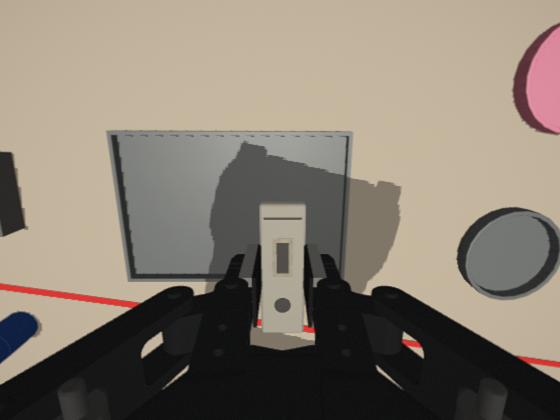

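Call:
{"name": "step_arm", "arguments": {"series": [[0.035,0,0,0,0.8],[0.065,0,0,0,0.8],[0.085,0,0,0,0.8],[0.095,0,0,0,0.8],[0.1,0,0,0,0.8],[0.102,0,0,0,0.8],[0.103,0,0,0,0.8],[0.103,0,0,0,0.8]]}}

```text
time_s: 8.2
ee_pos: [0.6403, -0.0507, 0.0165]
eef_rot: [0.543, 0.457, 0.536, -0.458]
ft_force: [-1.3, -0.0, -0.4]
finger_gap: 0.0206
```

Bottom ≈1–1.5 mm above the floor; lower a touch and open.

Call:
{"name": "step_arm", "arguments": {"series": [[0.001,0,0,0,0.8],[0.001,0,0,0,0.35],[0.001,0,0,0,0.2],[0.001,0,0,0,0.2],[0.001,0,0,0,0.2],[-0.03,0,0,0,0.2],[-0.07,0,0,0,0.2],[-0.11,0,0,0,0.2],[-0.11,0,0,0,0.2],[-0.11,0,0,0,0.2]]}}

```text
time_s: 9.03
ee_pos: [0.6407, -0.05, 0.1296]
eef_rot: [0.544, 0.458, 0.534, -0.457]
ft_force: [0.1, 0.4, -1.5]
finger_gap: 0.034
```

Run:
```python
from h import *
o,im,c=wlook("t2",.633,-.011,.012,.09,.12,2500)
go(.453,.2685,.14,-.1325+np.pi/2)
```

```text
delta [-0.0168 -0.1322 -0.3445] turn 0.297 j6 1.29 pos [ 0.6399 -0.0499  0.1272] axis [ 0.008 -0.008 -1.   ] F [ 0.1  0.6 -1.3] gap 0.0341 t 9.08
```

View pics/t2_o.png

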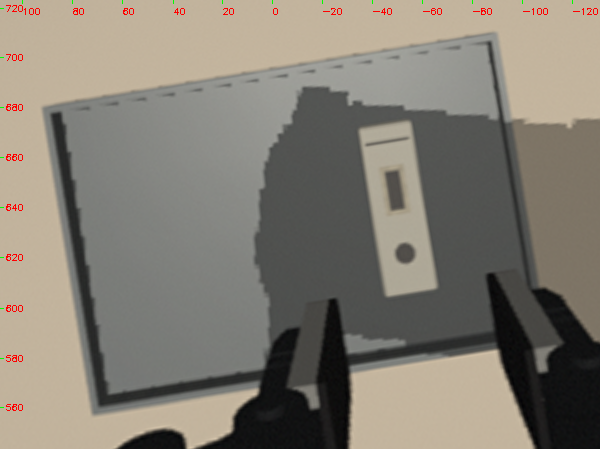

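Call:
{"name": "step_arm", "arguments": {"series": [[-0.017,-0.132,-0.345,0.297,-0.1],[-0.017,-0.132,-0.345,0.297,-0.1],[-0.017,-0.132,-0.345,0.297,-0.1],[-0.017,-0.132,-0.345,0.297,-0.1],[-0.017,-0.132,-0.345,0.297,-0.1],[-0.017,-0.132,-0.345,0.297,-0.1],[-0.017,-0.132,-0.345,0.297,-0.1],[-0.017,-0.132,-0.345,0.297,-0.1],[-0.017,-0.132,-0.345,0.297,-0.1],[-0.017,-0.132,-0.345,0.297,-0.1],[-0.017,-0.132,-0.345,0.297,-0.1],[-0.017,-0.132,-0.345,0.297,-0.1]]}}

```text
time_s: 10.08
ee_pos: [0.4529, 0.2687, 0.139]
eef_rot: [-0.47, -0.532, -0.462, 0.532]
ft_force: [0.5, 0.9, 0.3]
finger_gap: 0.047
```

Run:
```python
from h import *
o,im,c=wlook("c2",.453,.2685,.007)
go(.453,.2685,.010,-.1325+np.pi/2)
```

```text
delta [ 0.1292 -0.0013 -0.0012] turn -0.001 j6 2.2 pos [0.4533 0.2683 0.1393] axis [ 0.007 -0.009 -1.   ] F [-1.3  0.3  0. ] gap 0.047 t 10.13
```

View pics/c2_o.png

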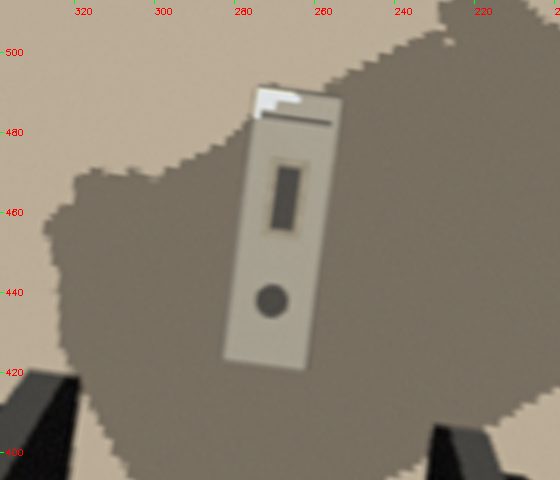

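View pics/c2_w.png

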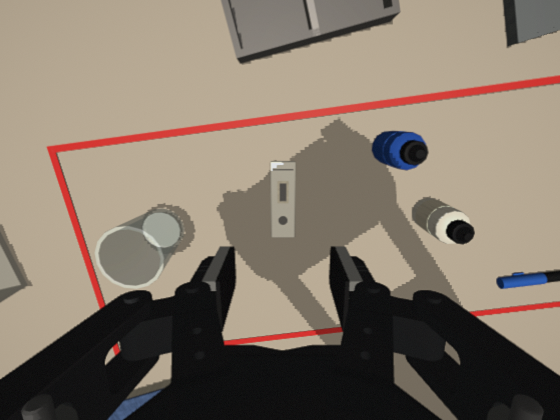

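Run:
```python
from h import *
go(.456,.2681,.0115,-.131+np.pi/2)
```

```text
delta [ 0.1278  0.0017 -0.0012] turn -0.002 j6 2.2 pos [0.4533 0.2683 0.1393] axis [ 0.007 -0.009 -1.   ] F [-1.3  0.3  0. ] gap 0.047 t 10.13
```

Call:
{"name": "step_arm", "arguments": {"series": [[0.03,0.002,-0.001,-0.002,0.15],[0.06,0.002,-0.001,-0.002,0.15],[0.09,0.002,-0.001,-0.002,0.15],[0.11,0.002,-0.001,-0.002,0.15],[0.12,0.002,-0.001,-0.002,0.15],[0.125,0.002,-0.001,-0.002,0.15],[0.128,0.002,-0.001,-0.002,0.15],[0.128,0.002,-0.001,-0.002,0.15],[0.128,0.002,-0.001,-0.002,0.15]]}}

```text
time_s: 10.88
ee_pos: [0.4569, 0.268, 0.0124]
eef_rot: [0.47, 0.532, 0.462, -0.531]
ft_force: [0.5, 0.2, 1.3]
finger_gap: 0.0363
```

Call:
{"name": "step_arm", "arguments": {"series": [[0.001,0,0,0,0.4],[0.001,0,0,0,0.6],[0.001,0,0,0,0.8],[0.001,0,0,0,0.8],[0.001,0,0,0,0.8],[0.001,0,0,0,0.8],[-0.01,0,0,0,0.8],[-0.04,0,0,0,0.8],[-0.08,0,0,0,0.8],[-0.12,0,0,0,0.8],[-0.12,0,0,0,0.8]], "force": 40}}

```text
time_s: 11.8
ee_pos: [0.4582, 0.2704, 0.1419]
eef_rot: [0.471, 0.536, 0.461, -0.528]
ft_force: [0.8, -0.0, 0.3]
finger_gap: 0.0207
```

Run:
```python
from h import *
o,im,c=wlook("c2d",.441,-.384,.007)
cv2.imwrite("pics/c2d_crop.png",cv2.resize(im[150:400,130:430],None,fx=2,fy=2))
yw=.164; r=.040
go(.634-r*np.sin(yw),-.010+r*np.cos(yw),.12,yw+np.pi/2)
```

```text
delta [0.0219 0.1997 0.2161] turn -0.295 j6 2.19 pos [0.4575 0.27   0.1382] axis [ 0.016 -0.004 -1.   ] F [ 0.6 -0.1 -0.8] gap 0.0207 t 11.85
```

View pics/c2d_crop.png

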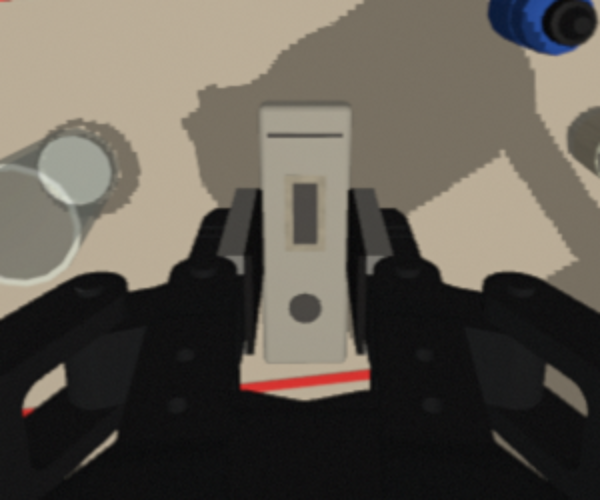

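Call:
{"name": "step_arm", "arguments": {"series": [[0,0.2,0.216,-0.295,0.8],[0,0.2,0.216,-0.295,0.8],[0,0.2,0.216,-0.295,0.8],[0,0.2,0.216,-0.295,0.8],[0,0.2,0.216,-0.295,0.8],[0.022,0.2,0.216,-0.295,0.8],[0.022,0.2,0.216,-0.295,0.8],[0.022,0.2,0.216,-0.295,0.8],[0.022,0.2,0.216,-0.295,0.8],[0.022,0.2,0.216,-0.295,0.8]]}}

```text
time_s: 12.68
ee_pos: [0.6276, 0.0292, 0.1194]
eef_rot: [0.544, 0.46, 0.534, -0.456]
ft_force: [-0.3, -0.4, -0.2]
finger_gap: 0.0201
```

Run:
```python
from h import *
yw=.164; r=.040
go(.634-r*np.sin(yw),-.010+r*np.cos(yw),.0165,yw+np.pi/2)
```

```text
delta [ 0.1029 -0.0015 -0.001 ] turn -0.002 j6 1.42 pos [0.6276 0.0292 0.1194] axis [ 0.014 -0.004 -1.   ] F [-0.3 -0.4 -0.2] gap 0.0201 t 12.68
```

Call:
{"name": "step_arm", "arguments": {"series": [[0.035,-0.001,-0.001,0,0.8],[0.065,-0.001,-0.001,0,0.8],[0.085,-0.001,-0.001,0,0.8],[0.095,-0.001,-0.001,0,0.8],[0.1,-0.001,-0.001,0,0.8],[0.103,-0.001,-0.001,0,0.8],[0.104,-0.001,-0.001,0,0.8],[0.104,-0.001,-0.001,0,0.8]]}}

```text
time_s: 13.35
ee_pos: [0.6284, 0.0299, 0.0166]
eef_rot: [0.544, 0.46, 0.534, -0.455]
ft_force: [-0.4, 0.1, 0.6]
finger_gap: 0.02
```

Call:
{"name": "step_arm", "arguments": {"series": [[0.001,0,0,0,0.8],[0.001,0,0,0,0.35],[0.001,0,0,0,0.2],[0.001,0,0,0,0.2],[0.001,0,0,0,0.2],[-0.03,0,0,0,0.2],[-0.07,0,0,0,0.2],[-0.11,0,0,0,0.2],[-0.14,0,0,0,0.2],[-0.14,0,0,0,0.2]]}}

```text
time_s: 14.18
ee_pos: [0.6283, 0.0304, 0.1643]
eef_rot: [0.547, 0.462, 0.531, -0.453]
ft_force: [-0.1, 0.2, 0.3]
finger_gap: 0.0343
```

Run:
```python
from h import *
from plant import eyes
o,im,c=wlook("t3",.633,-.011,.012,.09,.12,2500)
eyes.capture("side")
print([(np.round(d["centre"],4),round(d["confidence"],2)) for d in eyes.landmark_of("side","bottle_a")])
go(.451,-.004,.16,np.pi/2)
```

```text
[(array([ 0.4865,  0.1652, -0.0014]), 0.89), (array([ 4.493e-01, -9.100e-03,  1.000e-04]), 0.8)]
delta [-0.0064 -0.1783  0.0056] turn 0.163 j6 1.42 pos [0.6261 0.0304 0.1562] axis [ 0.016 -0.004 -1.   ] F [ 0.3  0.4 -1. ] gap 0.0341 t 14.33
```

View pics/t3_o.png

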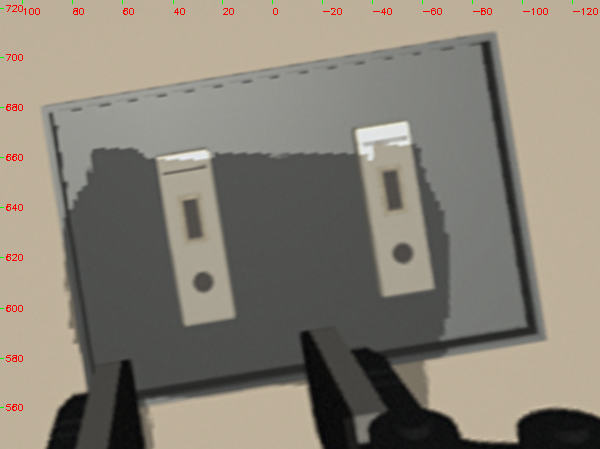

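Call:
{"name": "step_arm", "arguments": {"series": [[-0.036,-0.1,0.003,0.163,-0.3],[-0.036,-0.178,0.006,0.163,-0.3],[-0.036,-0.178,0.006,0.163,-0.3],[-0.036,-0.178,0.006,0.163,-0.3],[-0.036,-0.178,0.006,0.163,-0.3],[-0.036,-0.178,0.006,0.163,-0.3],[-0.036,-0.178,0.006,0.163,-0.3]]}}

```text
time_s: 14.92
ee_pos: [0.4503, -0.0044, 0.1887]
eef_rot: [0.505, 0.503, 0.495, -0.497]
ft_force: [0.6, 0.2, -0.7]
finger_gap: 0.0558
```

Run:
```python
from h import *
o,im,c=wlook("b1",.451,-.004,.066,.05,.06,4000)
go(.451,-.004,.035,np.pi/2)
```

```text
delta [ 0.1536 -0.0022 -0.0008] turn -0.001 j6 1.51 pos [ 0.4509 -0.0042  0.1886] axis [ 0.015 -0.004 -1.   ] F [ 0.6 -0.1 -0. ] gap 0.0555 t 14.97
```

View pics/b1_o.png

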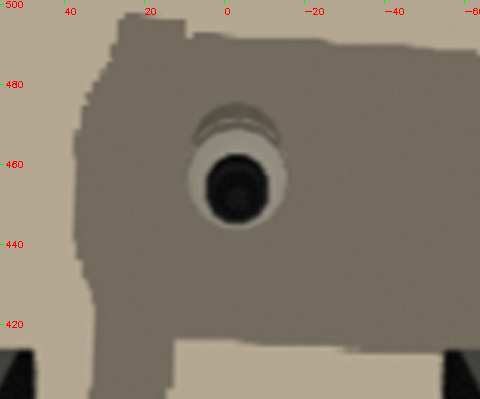

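View pics/b1_w.png

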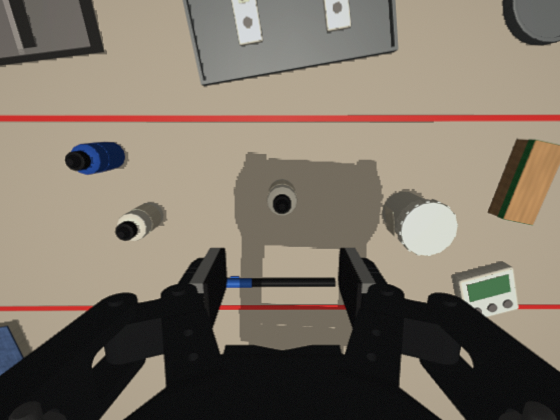

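Call:
{"name": "step_arm", "arguments": {"series": [[0.04,0,-0.001,0,-0.3],[0.08,0,-0.001,0,-0.3],[0.12,0,-0.001,0,-0.3],[0.14,0,-0.001,0,-0.3],[0.15,0,-0.001,0,-0.3],[0.154,0,-0.001,0,-0.3],[0.154,0,-0.001,0,-0.3],[0.154,0,-0.001,0,0.1],[0.154,0,-0.001,0,0.6],[0.154,0,-0.001,0,0.6],[0.154,0,-0.001,0,0.6],[0.154,0,-0.001,0,0.6]], "force": 30}}

```text
time_s: 15.97
ee_pos: [0.4541, -0.0038, 0.0362]
eef_rot: [0.505, 0.504, 0.494, -0.497]
ft_force: [1.2, -0.1, 7.4]
finger_gap: 0.027
```

Run:
```python
from h import *
o,im,c=wlook("b1g",.451,-.004,.066,.05,.06,4000)
cv2.imwrite("pics/b1g_crop.png",cv2.resize(im[150:400,130:430],None,fx=2,fy=2))
go(.451,-.004,.035,np.pi/2)
```

```text
delta [ 0.0011 -0.0031  0.0001] turn -0.001 j6 1.51 pos [ 0.4541 -0.0039  0.0361] axis [ 0.018 -0.004 -1.   ] F [-0.6 -0.   7. ] gap 0.0271 t 16.02
```

View pics/b1g_crop.png

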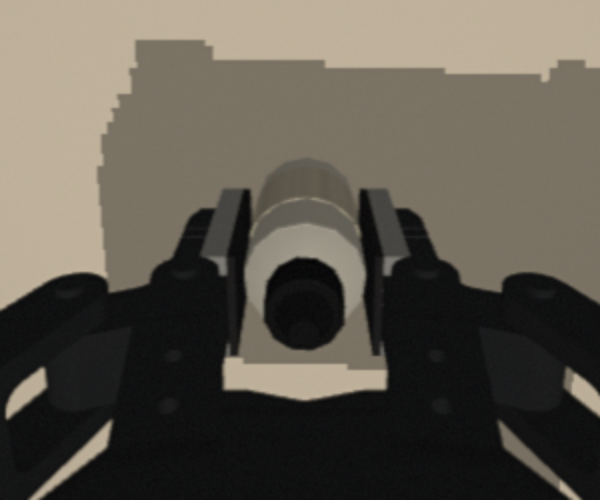

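Call:
{"name": "step_arm", "arguments": {"series": [[-0.02,0,0,0,0.6],[-0.06,0,0,0,0.6],[-0.1,0,0,0,0.6],[-0.135,0.05,-0.06,0,0.6],[-0.135,0.1,-0.12,-0.06,0.6],[-0.135,0.13,-0.16,-0.12,0.6],[-0.135,0.158,-0.204,-0.12,0.6],[-0.135,0.158,-0.204,-0.12,0.6],[-0.135,0.158,-0.204,-0.12,0.6],[-0.135,0.158,-0.204,-0.12,0.6],[-0.135,0.158,-0.204,-0.12,0.6]]}}

```text
time_s: 16.93
ee_pos: [0.611, 0.203, 0.1731]
eef_rot: [0.535, 0.472, 0.524, -0.466]
ft_force: [-0.3, -0.6, -0.1]
finger_gap: 0.027
```

Run:
```python
from h import *
from plant import eyes
o,im,c=wlook("r1",.611,.229,.022,.07,.1,3000)
im=eyes.capture("scene"); c=eyes.get_calibration("scene")
cv2.imwrite("pics/r1_s.png",im)
go(.6135,.1997,.042,.12+np.pi/2)
```

```text
delta [0.1311 0.0015 0.0005] turn -0.0 j6 1.73 pos [0.6096 0.2006 0.1731] axis [ 0.017 -0.004 -1.   ] F [-0.6 -0.  -0. ] gap 0.0267 t 17.03
```

View pics/r1_o.png

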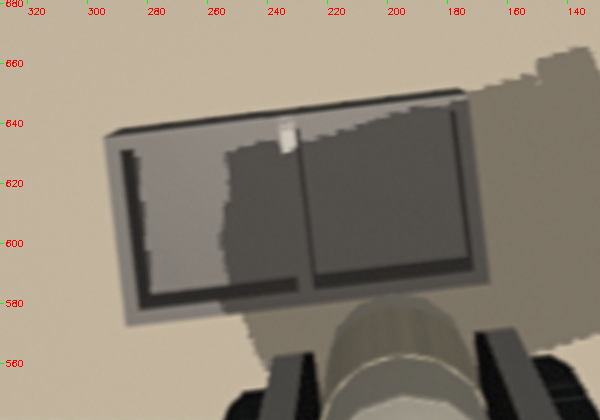

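View pics/r1_w.png

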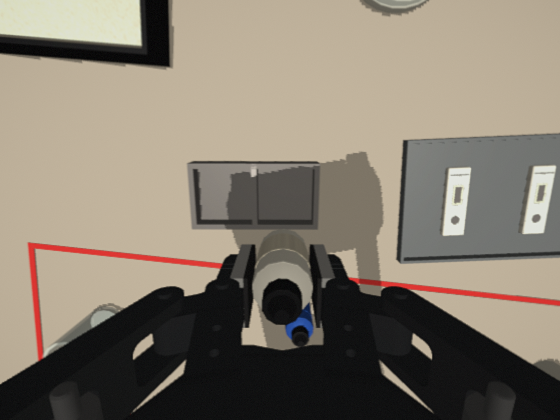

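Call:
{"name": "step_arm", "arguments": {"series": [[0.04,0.0025,0,0.004,0.6],[0.08,0.0025,0,0.004,0.6],[0.11,0.0025,0,0.004,0.6],[0.122,0.0025,0,0.004,0.6],[0.128,0.0025,0,0.004,0.6],[0.13,0.0025,0,0.004,0.6],[0.131,0.0025,0,0.004,0.6],[0.131,0.0025,0,0.004,0.6],[0.131,0.0025,0,0.004,0.6]]}}

```text
time_s: 17.78
ee_pos: [0.6151, 0.2005, 0.044]
eef_rot: [0.534, 0.474, 0.522, -0.467]
ft_force: [0.3, -0.3, 0.5]
finger_gap: 0.0266
```

Call:
{"name": "step_arm", "arguments": {"series": [[0.002,0,0,0,0.6],[0.003,0,0,0,0.6],[0.003,0,0,0,0.6],[0.003,0,0,0,0.2],[0.003,0,0,0,0],[0.003,0,0,0,0],[0.003,0,0,0,0],[-0.02,0,0,0,0],[-0.06,0,0,0,0],[-0.1,0,0,0,0],[-0.14,0,0,0,0],[-0.14,0,0,0,0]]}}

```text
time_s: 18.78
ee_pos: [0.6145, 0.2016, 0.1933]
eef_rot: [0.536, 0.477, 0.52, -0.463]
ft_force: [0.6, 0.2, 1.5]
finger_gap: 0.0428
```

Run:
```python
from h import *
o,im,c=wlook("r2",.611,.229,.022,.07,.1,3000)
go(.423,.138,.19,np.pi/2)
```

```text
delta [-0.0058 -0.1968  0.0409] turn 0.116 j6 1.74 pos [0.6138 0.2014 0.1892] axis [ 0.027 -0.001 -1.   ] F [ 0.3 -1.  -0.2] gap 0.0423 t 18.83
```

View pics/r2_w.png

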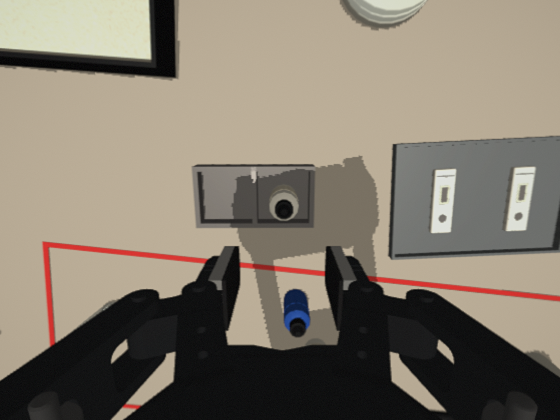

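Call:
{"name": "step_arm", "arguments": {"series": [[-0.006,-0.1,0.02,0.116,-0.3],[-0.006,-0.197,0.041,0.116,-0.3],[-0.006,-0.197,0.041,0.116,-0.3],[-0.006,-0.197,0.041,0.116,-0.3],[-0.006,-0.197,0.041,0.116,-0.3],[-0.006,-0.197,0.041,0.116,-0.3],[-0.006,-0.197,0.041,0.116,-0.3],[-0.006,-0.197,0.041,0.116,-0.3]]}}

```text
time_s: 19.5
ee_pos: [0.4231, 0.138, 0.19]
eef_rot: [0.507, 0.506, 0.493, -0.494]
ft_force: [-0.3, 0.7, -0.2]
finger_gap: 0.0553
```

Run:
```python
from h import *
o,im,c=wlook("b2",.423,.138,.066,.06,.07,4000)
go(.423,.138,.035,np.pi/2)
```

```text
delta [ 0.1547 -0.0043 -0.0002] turn -0.0 j6 1.83 pos [0.4233 0.1381 0.1898] axis [ 0.026 -0.002 -1.   ] F [-0.4  0.1 -0.1] gap 0.0558 t 19.55
```

View pics/b2_o.png

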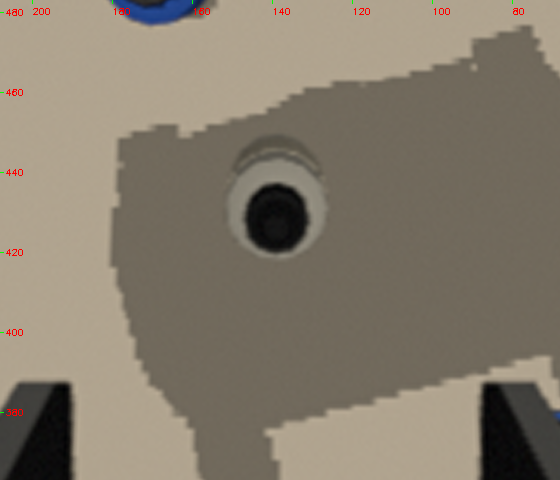

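View pics/b2_w.png

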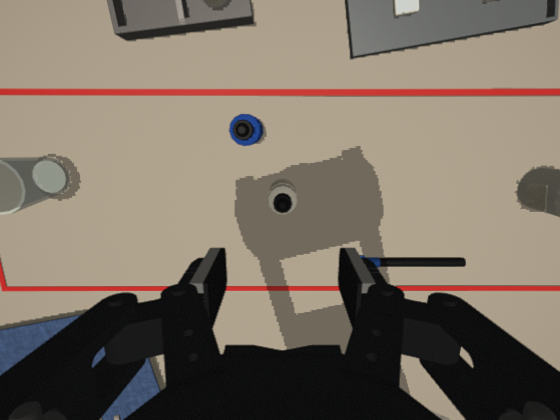

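Call:
{"name": "step_arm", "arguments": {"series": [[0.04,0.001,-0.001,0,-0.3],[0.08,0.001,-0.001,0,-0.3],[0.12,0.001,-0.001,0,-0.3],[0.14,0.001,-0.001,0,-0.3],[0.15,0.001,-0.001,0,-0.3],[0.154,0.001,-0.001,0,-0.3],[0.154,0.001,-0.001,0,-0.3],[0.154,0.001,-0.001,0,0.1],[0.154,0.001,-0.001,0,0.6],[0.154,0.001,-0.001,0,0.6],[0.154,0.001,-0.001,0,0.6],[0.154,0.001,-0.001,0,0.6]], "force": 30}}

```text
time_s: 20.55
ee_pos: [0.4292, 0.139, 0.0374]
eef_rot: [0.507, 0.507, 0.492, -0.493]
ft_force: [-0.1, -1.1, 6.7]
finger_gap: 0.0272
```

Run:
```python
from h import *
go(.6076,.2593,.175,.116+np.pi/2)
```

```text
delta [-0.1325  0.1823 -0.1202] turn -0.116 j6 1.84 pos [0.4292 0.139  0.0374] axis [ 0.029 -0.001 -1.   ] F [-0.1 -1.1  6.7] gap 0.0272 t 20.55
```

Call:
{"name": "step_arm", "arguments": {"series": [[-0.02,0,0,0,0.6],[-0.06,0,0,0,0.6],[-0.1,0,0,0,0.6],[-0.133,0,0,0,0.6],[-0.133,0.05,-0.03,-0.03,0.6],[-0.133,0.1,-0.07,-0.06,0.6],[-0.133,0.14,-0.1,-0.1,0.6],[-0.133,0.182,-0.12,-0.116,0.6],[-0.133,0.182,-0.12,-0.116,0.6],[-0.133,0.182,-0.12,-0.116,0.6],[-0.133,0.182,-0.12,-0.116,0.6],[-0.133,0.182,-0.12,-0.116,0.6]]}}

```text
time_s: 21.55
ee_pos: [0.6072, 0.2591, 0.1752]
eef_rot: [0.536, 0.476, 0.52, -0.464]
ft_force: [-1.2, 0.1, 0.4]
finger_gap: 0.0269
```

Run:
```python
from h import *
o,im,c=wlook("r3",.611,.229,.022,.07,.1,3000)
go(.6076,.2593,.0425,.116+np.pi/2)
```

```text
delta [ 0.1331 -0.0029 -0.001 ] turn -0.0 j6 1.83 pos [0.6067 0.2588 0.1756] axis [ 0.029 -0.001 -1.   ] F [-0.5 -0.8 -1. ] gap 0.027 t 21.6
```

View pics/r3_w.png

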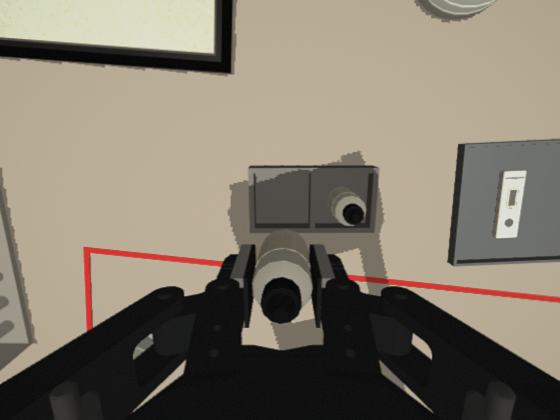

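Call:
{"name": "step_arm", "arguments": {"series": [[0.04,-0.001,-0.001,0,0.6],[0.08,-0.002,-0.001,0,0.6],[0.11,-0.003,-0.001,0,0.6],[0.122,-0.003,-0.001,0,0.6],[0.128,-0.003,-0.001,0,0.6],[0.132,-0.003,-0.001,0,0.6],[0.134,-0.003,-0.001,0,0.6],[0.134,-0.003,-0.001,0,0.6],[0.134,-0.003,-0.001,0,0.6],[0.134,-0.003,-0.001,0,0.6]]}}

```text
time_s: 22.43
ee_pos: [0.608, 0.2595, 0.0429]
eef_rot: [0.536, 0.477, 0.52, -0.463]
ft_force: [-0.1, -0.3, -0.3]
finger_gap: 0.0268
```

Call:
{"name": "step_arm", "arguments": {"series": [[0.001,0,0,0,0.6],[0.001,0,0,0,0.2],[0.001,0,0,0,0.1],[0.001,0,0,0,0.1],[0.001,0,0,0,0.1],[0.001,0,0,0,0.1],[-0.02,0,0,0,0.1],[-0.06,0,0,0,0.1],[-0.1,0,0,0,0.1],[-0.14,0,0,0,0.1],[-0.14,0,0,0,0.1],[-0.14,0,0,0,0.1]]}}

```text
time_s: 23.43
ee_pos: [0.6046, 0.2599, 0.1859]
eef_rot: [0.537, 0.479, 0.519, -0.462]
ft_force: [-0.9, -0.4, -1.1]
finger_gap: 0.0386
```

Run:
```python
from h import *
from plant import eyes
o,im,c=wlook("r4",.611,.229,.022,.07,.1,3000)
eyes.capture("side")
print([(np.round(d["centre"],4),round(d["confidence"],2)) for t in("cup","dish") for d in eyes.landmark_of("side",t)])
go(.43,-.138,.20,np.pi/2)
```

```text
[(array([ 0.4287, -0.1336,  0.0011]), 0.95), (array([ 0.4426,  0.3815, -0.0008]), 0.32), (array([ 7.783e-01, -2.461e-01, -6.000e-04]), 0.72), (array([ 0.6914, -0.3736, -0.0022]), 0.64), (array([ 0.6305, -0.2501, -0.0042]), 0.6)]
delta [-0.0232 -0.2175  0.3747] turn 0.116 j6 1.83 pos [0.6033 0.2593 0.1811] axis [ 0.028 -0.001 -1.   ] F [-0.2 -0.7 -0.2] gap 0.0383 t 23.63
```

View pics/r4_w.png

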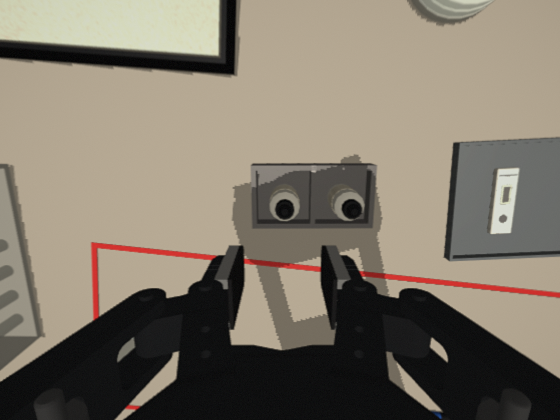

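Call:
{"name": "step_arm", "arguments": {"series": [[-0.023,-0.218,0.375,0.116,-1],[-0.023,-0.218,0.375,0.116,-1],[-0.023,-0.218,0.375,0.116,-1],[-0.023,-0.218,0.375,0.116,-1],[-0.023,-0.218,0.375,0.116,-1],[-0.023,-0.218,0.375,0.116,-1],[-0.023,-0.218,0.375,0.116,-1],[-0.023,-0.218,0.375,0.116,-1],[-0.023,-0.218,0.375,0.116,-1],[-0.023,-0.218,0.375,0.116,-1],[-0.023,-0.218,0.375,0.116,-1],[-0.023,-0.218,0.375,0.116,-1]]}}

```text
time_s: 24.63
ee_pos: [0.428, -0.1411, 0.199]
eef_rot: [0.506, 0.507, 0.492, -0.495]
ft_force: [-0.7, 0.1, 0.6]
finger_gap: 0.0847
```

Run:
```python
from h import *
o,im,c=wlook("u1",.43,-.138,.064,.06,.07,4000)
go(.43,-.138,.050,np.pi/2)
```

```text
delta [ 0.1489 -0.0027 -0.0018] turn -0.004 j6 1.2 pos [ 0.4287 -0.1397  0.1989] axis [ 0.027 -0.001 -1.   ] F [ 0.4 -0.2 -1.2] gap 0.0855 t 24.68
```

View pics/u1_o.png

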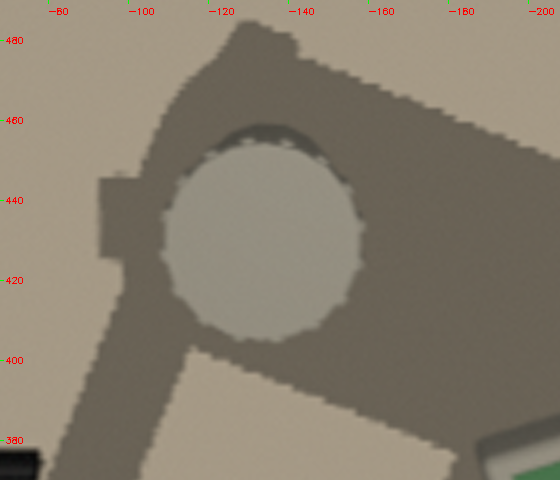

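View pics/u1_w.png

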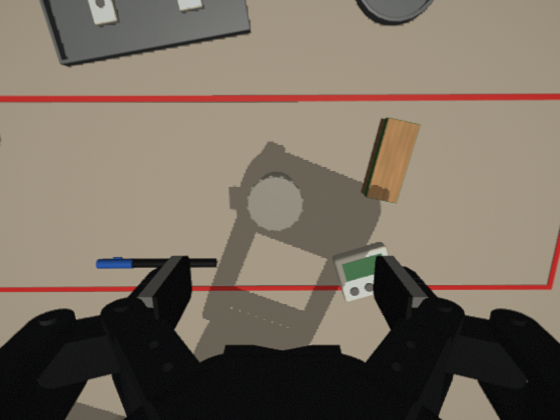

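Call:
{"name": "step_arm", "arguments": {"series": [[0.03,-0.003,-0.0063,-0.004,-1],[0.06,-0.003,-0.0063,-0.004,-1],[0.1,-0.003,-0.0063,-0.004,-0.9],[0.13,-0.003,-0.0063,-0.004,-0.8],[0.142,-0.003,-0.0063,-0.004,-0.8],[0.147,-0.003,-0.0063,-0.004,-0.7],[0.149,-0.003,-0.0063,-0.004,-0.6],[0.149,-0.003,-0.0063,-0.004,-0.4],[0.149,-0.003,-0.0063,-0.004,-0.1],[0.149,-0.003,-0.0063,-0.004,0],[0.149,-0.003,-0.0063,-0.004,0],[0.149,-0.003,-0.0063,-0.004,0]], "force": 40}}

```text
time_s: 25.68
ee_pos: [0.4307, -0.1337, 0.0518]
eef_rot: [0.508, 0.507, 0.492, -0.493]
ft_force: [-0.3, 0.7, 7.9]
finger_gap: 0.0484
```

Run:
```python
from h import *
o,im,c=wlook("u2",.43,-.138,.064,.06,.07,4000)
go(.6305,-.249,.18,np.pi/2)
```

```text
delta [-0.1221  0.2035  0.1155] turn 0.0 j6 1.2 pos [ 0.4307 -0.1337  0.0517] axis [ 0.03  -0.002 -1.   ] F [-0.6  1.2  8.1] gap 0.0486 t 25.73
```

View pics/u2_w.png

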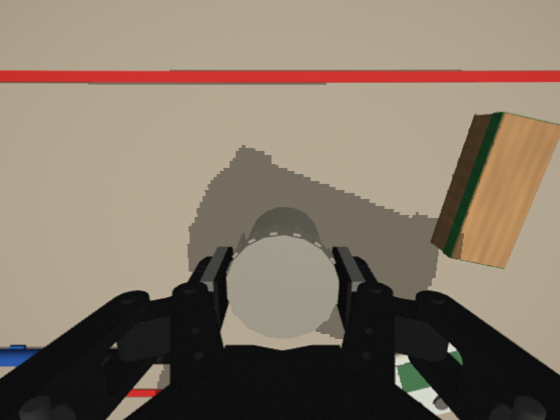

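Gripped (gap 48.6 mm on the lid). Lift and carry to the dish.

Call:
{"name": "step_arm", "arguments": {"series": [[-0.02,0,0,0,0],[-0.06,0,0,0,0],[-0.1,0,0,0,0],[-0.122,0.05,0.03,0,0],[-0.122,0.1,0.06,0,0],[-0.122,0.14,0.09,0,0],[-0.122,0.175,0.115,0,0],[-0.122,0.203,0.115,0,0],[-0.122,0.203,0.115,0,0],[-0.122,0.203,0.115,0,0],[-0.122,0.203,0.115,0,0]]}}

```text
time_s: 26.65
ee_pos: [0.6307, -0.2489, 0.1796]
eef_rot: [0.508, 0.507, 0.492, -0.493]
ft_force: [-0.5, 1.5, -1.1]
finger_gap: 0.0486
```

Run:
```python
from h import *
from plant import eyes
o,im,c=wlook("d1",.6305,-.249,.014,.07,.08,3500)
go(.6305,-.249,.057,np.pi/2)
S=cv2.imread("pics/scene0.png");C=eyes.get_calibration("scene")
cv2.imwrite("pics/d_s.png",grid(ortho(S,C,.5805,.6805,-.309,-.189,.014,4000),.6805,-.189,4000))
```

```text
delta [ 0.1229 -0.003   0.0004] turn 0.0 j6 1.15 pos [ 0.6299 -0.2485  0.1799] axis [ 0.029 -0.001 -1.   ] F [ 0.2 -0.3 -1.3] gap 0.0485 t 26.7
```

View pics/d1_o.png

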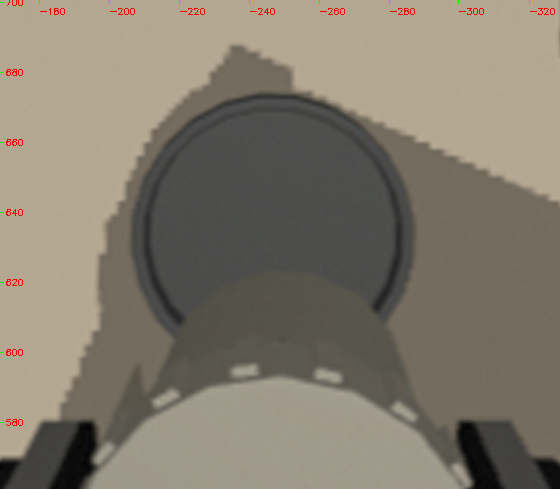

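View pics/d1_w.png

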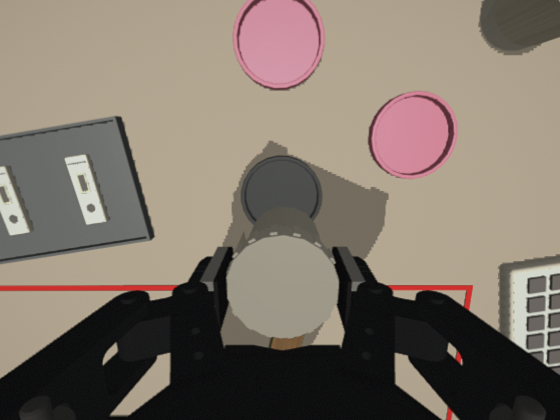

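View pics/d_s.png

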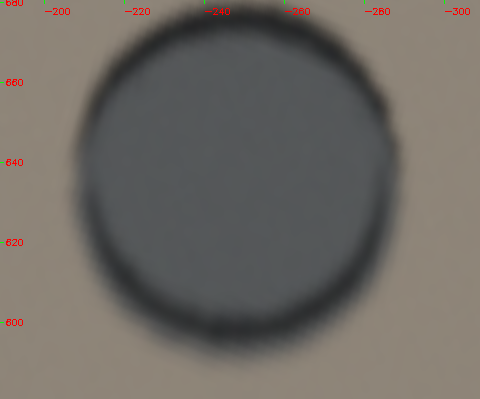

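Call:
{"name": "step_arm", "arguments": {"series": [[0.04,0,-0.001,0,0],[0.08,0,-0.001,0,0],[0.1,0,-0.001,0,0],[0.112,0,-0.001,0,0],[0.118,0,-0.001,0,0],[0.122,0,-0.001,0,0],[0.123,0,-0.001,0,0],[0.123,0,-0.001,0,0],[0.123,0,-0.001,0,0],[0.123,0,-0.001,0,0]]}}

```text
time_s: 27.53
ee_pos: [0.634, -0.2478, 0.0582]
eef_rot: [0.508, 0.507, 0.492, -0.493]
ft_force: [-0.1, -0.4, -1.6]
finger_gap: 0.0484
```

Call:
{"name": "step_arm", "arguments": {"series": [[0.001,0,0,0,0],[0.001,0,0,0,-0.3],[0.001,0,0,0,-0.5],[0.001,0,0,0,-0.7],[0.001,0,0,0,-0.7],[0.001,0,0,0,-0.7],[-0.02,0,0,0,-0.7],[-0.06,0,0,0,-0.7],[-0.1,0,0,0,-0.7],[-0.14,0,0,0,-0.7],[-0.14,0,0,0,-0.7],[-0.14,0,0,0,-0.7]]}}

```text
time_s: 28.53
ee_pos: [0.6304, -0.2479, 0.2013]
eef_rot: [0.51, 0.508, 0.49, -0.492]
ft_force: [-0.5, -0.8, -1.2]
finger_gap: 0.0724
```

Run:
```python
from h import *
from plant import eyes
o,im,c=wlook("d2",.6305,-.249,.064,.07,.08,3500)
for n in("scene","side"): cv2.imwrite(f"pics/{n}9.png",eyes.capture(n))
for t in("cup","bottle_a","cassette_a","beaker"):
  for n in("scene","side"): print(t,n,[(np.round(d["centre"],3),round(d["confidence"],2)) for d in eyes.landmark_of(n,t)])
go(.63,-.25,.2)
```

```text
cup scene [(array([ 0.631, -0.253,  0.004]), 0.58)]
cup side [(array([ 0.629, -0.247,  0.005]), 0.82)]
bottle_a scene [(array([0.492, 0.169, 0.001]), 0.55), (array([0.611, 0.201, 0.008]), 0.53)]
bottle_a side [(array([0.605, 0.254, 0.005]), 0.94), (array([0.488, 0.165, 0.   ]), 0.89), (array([0.612, 0.198, 0.004]), 0.69)]
cassette_a scene [(array([ 0.637, -0.051,  0.005]), 0.72), (array([0.629, 0.03 , 0.001]), 0.69)]
cassette_a side [(array([ 0.639, -0.051,  0.001]), 0.73), (array([0.626, 0.031, 0.007]), 0.61), (array([ 0.629, -0.014, -0.   ]), 0.19)]
beaker scene [(array([ 0.439,  0.381, -0.001]), 0.57)]
beaker side [(array([ 0.442,  0.382, -0.002]), 0.8)]
delta [-0.0021  0.0005  0.0025] turn 0 j6 1.15 pos [ 0.6296 -0.2475  0.1979] axis [ 0.03  -0.002 -1.   ] F [-0.2 -0.5  1.2] gap 0.073 t 29.08
```

View pics/d2_w.png

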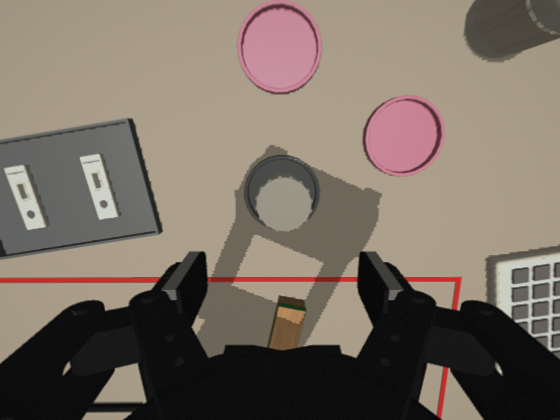

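View pics/scene9.png

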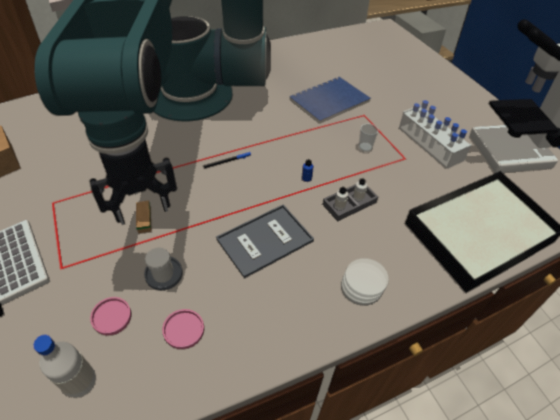

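View pics/side9.png

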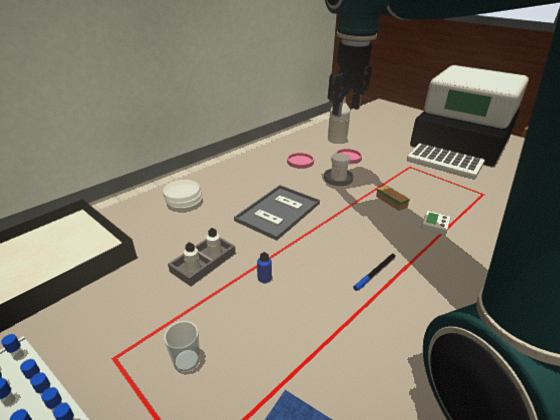

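Final pictures: the cup stands in the dish (scene 160,268) and the cassettes lie flat in the tray (248,246; 280,231). The bottles stand in the two bays (342,195; 362,188), and the beaker is unmoved at (367,138). The gripper is clear of everything.

```bash
python3 -c "
from plant import manip
print(manip.sign_off())"
```

```text
the job is handed in; nothing more can be done
None
```

The job is done and handed in at about 29 s of the 120 s allowed. I worked in the order asked: cassettes, then bottles, then cup.

- **Cassettes:** both lie flat and face up in the steel tray, about 80 mm apart.
- **Bottles:** one white bottle stands upright in each bay of the grey rack. The blue look-alike was left alone.
- **Cup:** it stands upright in the round steel dish. The pink dishes were left alone.
- **Beaker:** the final views put it at about (0.44, 0.38), within the networks' 4 mm accuracy of where it started.

**What went wrong:** the first grasp on one cassette was a few millimetres too high. The fingers pushed the cassette about 30 mm sideways inside the reading area. I measured it again and gripped it lower, and that worked.

**Last checks:** the wrist, scene and side pictures all agree with this, and the gripper was about 0.13 m above the cup, touching nothing. The scene camera's network reported only one of the two racked bottles, but the side camera's network found both and they show in all the pictures. The tool had tilted about 1.7° by the end, with no visible effect on the placements. The highest wrist force I saw was about 24 N.

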